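# Hang the sample pail on the drip stand

## Robot

A 6-joint arm with a two-finger parallel gripper is mounted at the origin on a cart in front of the work surface, level with it; the furniture and walls round the work are solid. World frame = base frame: x ahead of the robot, y to its left, z up, the work surface at z = 0. Lengths are in mm, angles in rad, forces in N, time in s.
With the tool pointing down it reaches from about 225 to 725 mm from the base axis. Payload 3.1 kg.
Tool frame: the origin (TCP) lies midway between the tips of the shut fingers; the grasp point (between the pads) lies 19 mm behind it; z points along the fingers, y is the line along which they close (so a half turn about z gives the same grasp; the last joint's range is limited). The gripper opens to 85 mm and grips with 20 to 120 N. Pads are 22 mm wide; open, the fingers measure 114 mm over their backs; the gripper's body (76 mm by 85 mm) begins 54 mm behind the grasp point. The pads swing forward as they close: fully open they stand 13 mm farther back than shut.
Start: joints at [-1.454, 0.048, 0.099, 1.622, 0, 1.443], TCP at [127.225, -509.344, 231.312] pointing down, gripper open.
Joint ranges: [-2.91, 2.91], [-0.99, 1.94], [-1.21, 1.42], [-2.12, 2.29], [-1.49, 1.47], [-3.14, 3.14]. Speed limits (rad/s): [2.79, 2.79, 3.14, 3.14, 3.14, 3.14].

## Interface

Orientations are given as a 3x3 rotation matrix whose columns are the frame's x, y, z axes.
In Python, from workcell import manip, grip, cams gives the robot as it stands. Calls block until the motion is done:
- manip.move_pose(position, orientation): joint-space move of the TCP to a pose.
- manip.servo_line(position, vel=150, frame=None, stop_force=None): straight line of the TCP; frame=None keeps the orientation; vel is the mean speed in mm/s. With stop_force (N) it stops when the force on the tool has changed by that much, and returns True; else False.
- manip.move_j(angles): joint-space move.
- grip(opening): finger opening in mm; the grip force is fixed at half the most; returns when the fingers have stopped.
- manip.sleep(seconds).
- manip.solve_ik(position, orientation): joint angles nearest the present ones, or None.
- cams.read_camera(name): name is "scene" or "top" or "wrist"; returns a dict with "frame" (420x560x3 uint8, red, green, blue), "intrinsics" (3x3 intrinsics, pixels), "world_to_cam" (4x4, takes a point from world to camera coordinates); the wrist camera has in their place "tool_from_camera" (4x4, takes a point from camera to tool coordinates, whose origin is the TCP and whose axes are the flange's). Camera axes: x right, y down, z forward; pixel columns grow to the right and rows downward; lengths in mm; the calibration is good to about 2 mm. A picture is of the moment at which its call begins: read the wrist's pose just before it. There is no depth.
A pose or a line that the arm cannot do raises manip.MotionError and nothing moves.
- manip.hand_in(): hands the job in; it is judged then, once.
Readings, each from a call of its own:
- manip.get_time(): time.
- manip.get_joint_pos(): joint angles.
- manip.get_dq(): joint speeds.
- manip.get_joint_torque(): joint torques, N m.
- manip.get_tcp_pos(): TCP position.
- manip.get_ee_rot(): TCP orientation.
- manip.get_wrist_force(): force on the tool from outside, world axes, zero at the start.
- manip.get_moment(): the same for the moment, N m.
- manip.get_gripper_width(): finger opening in mm.
- manip.get_grip_force(): force on a finger pad.
Only numpy, scipy, OpenCV 4.12 (cv2) and the standard library are available. Lean on these libraries where they do the work, as an engineer would, in place of code of your own. Each camera call takes 0.05 s, during which the arm holds its last target. There are 200 camera calls.

## Task

Swing the pail's flat-lying bail upright while the pail still stands on the worktop, then carry the pail by its bail and hang it on the stand's double hook, the crossbar resting in the seats of both prongs, and let go so that it hangs still. Keep the pail upright, so that the sample pot stays in it, and leave the other things on the worktop where they are.

Things in the scene. Friction and masses are not known exactly. Their poses are not given: they have to be found in the camera images.
- pail: Round stainless pail, open on top, loose on the worktop: 96 mm across at the rim, 90 mm at the foot, 75 mm high, 0.4 to 0.7 kg. Origin: centre of its underside, z up. Its wire bail hinges on two ears on the pail's outside; the hinge line runs parallel to the pail's y axis through its middle, 66 mm above the origin.
- bail (a joint): Angle of the bail: 0 = upright above the pail, 1.57 = flat, sticking out level on the pail's -x side (as at the start); stops at +-1.57. Hinge line to middle of crossbar: 100 mm. Light friction: let go within 0.3 rad of upright the bail stays there, else it falls flat.
- bail_grip (a point): Middle of the bail's straight crossbar, inside its black grip sleeve (14 mm thick, 40 mm long, spins freely on the wire, so fingers holding it need not turn with the bail). The 6 mm wire is bare from 20 to 48 mm either side. Axes: y along the crossbar, z from hinge to crossbar. Flat, the sleeve's centre is about 66 mm above the worktop; about 45 mm is free between sleeve and rim.
- hanger: Hanging stand, fixed: grey base plate 170 x 120 x 12 mm, 16 mm post 80 mm behind (+x of) the seats, and a double hook: two parallel 8 mm steel prongs 31 mm either side of the middle (54 mm clear between), joined only by a cross rod at the post. Origin: on the worktop right below the middle between the seats; the prongs point along -x, front ends turned up. Highest point 254 mm.
- hanger_seat (a point): Where the crossbar's middle lies when the pail hangs properly: midway between the two prong seats, 227 mm above the worktop; axes as the hanger's. The seats are dips 22 mm long; the upturned ends are 26 mm in front, tops at 250 mm; behind, the prongs rise 20 mm. The crossbar passes above 250 mm from the front, pail below the prongs, then goes down into the seats.
- pot_mid (a point): Centre (half-way up) of the sample pot with the yellow cap, 29 mm across and 46 mm high, standing loose inside the pail.
- tape: Bystander: green tape roll lying flat, 64 mm across, 19 mm high; leave it alone. Origin: centre of its underside.
- clock: Bystander: small white timer lying flat, 66 x 66 x 16 mm; leave it alone. Origin: centre of its underside.
- jar: Bystander: white bottle with a red cap, 47 mm across, 88 mm high; leave it alone. Origin: centre of its underside.
- glass: Bystander: clear beaker, 58 mm across, 70 mm high; leave it alone. Origin: centre of its underside.
Not all that is in view belongs to the job. What is shaped like the pail but brown is not meant.

How it is judged:
By the outcome, as a careful person would: the job done as asked, in the order asked, and still so for the second after the job is handed in, with the robot touching nothing.
It also fails if it takes over 53 s, if anything falls off the work surface, if the arm or the gripper's body presses on something with over 40 N, if the wrist force passes 120 N, or if a joint passes its speed limit or range.

## Working session

There is one attempt and no reset: what is moved stays moved. The work goes in short steps, each a Python script; the robot and the scene stay as the last script left them, time stands still between calls to the robot, and variables do not carry over. Pictures are saved under pics/ and viewed, at most 11 in all, crops included, and the job is handed in when it is done.

```bash
mkdir -p pics; ls; python3 - <<'E'
from workcell import manip,grip,cams
import cv2,numpy as np,pickle
d={n:cams.read_camera(n) for n in("scene","top")}
pickle.dump(d,open("d0.pkl","wb"))
for n in d:
    cv2.imwrite(f"pics/{n}0.png",cv2.resize(d[n]["frame"][...,::-1],(800,600)))
    print(n,d[n]["intrinsics"].tolist(),np.round(np.linalg.inv(d[n]["world_to_cam"]),3).tolist())
print(manip.get_time())
E
```

```text
pics
scene [[532.5745865057274, 0.0, 287.22961468316663], [0.0, 532.5745865057274, 213.33380208774722], [0.0, 0.0, 1.0]] [[-0.459, -0.434, 0.775, -558.989], [-0.888, 0.234, -0.396, 596.157], [-0.01, -0.87, -0.493, 848.215], [0.0, 0.0, 0.0, 1.0]]
top [[432.80348363116127, 0.0, 278.05391020544556], [0.0, 432.80348363116127, 210.20101845203794], [0.0, 0.0, 1.0]] [[-0.021, -0.997, 0.078, 454.212], [-1.0, 0.02, -0.022, 27.027], [0.02, -0.078, -0.997, 1431.517], [0.0, 0.0, 0.0, 1.0]]
0.1
```

View pics/scene0.png

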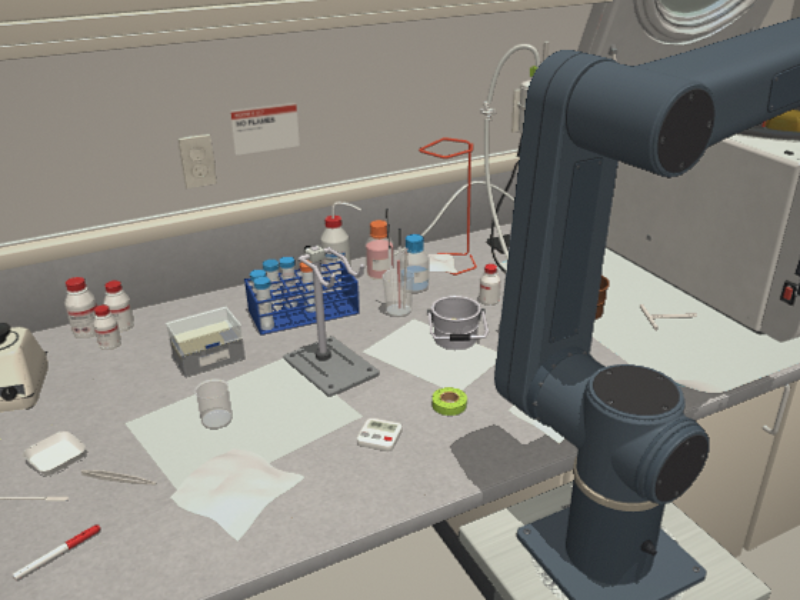

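View pics/top0.png

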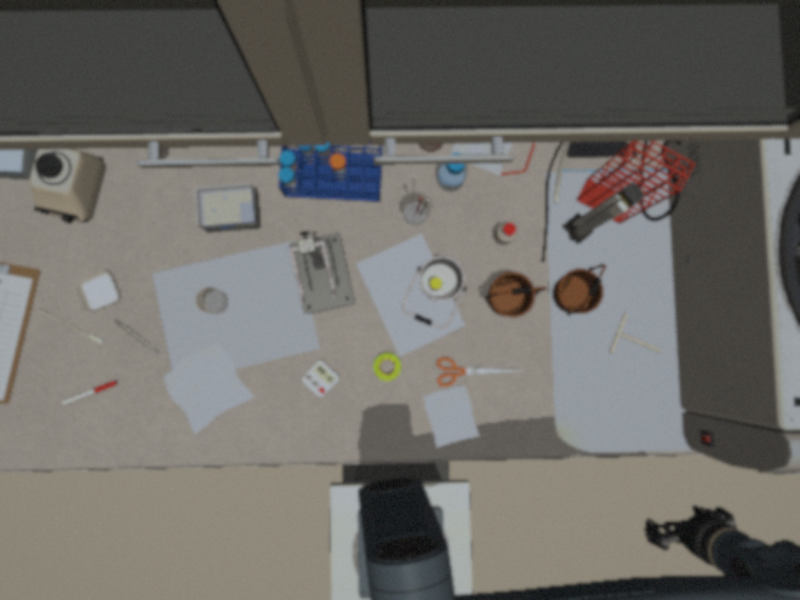

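The scene and top views show the pail at about (440,278) in the top picture, its black sleeve at (423,320), and the stand's base around (325,273). A brown pail stands next to the pail on its right at (510,293). I'll get coarse positions from these and then look with the wrist camera.

```bash
cat > h.py <<'E'
import numpy as np,cv2,pickle
from workcell import manip,grip,cams
def ray(c,uv):
    T=np.linalg.inv(c["world_to_cam"]); d=T[:3,:3]@np.linalg.inv(c["intrinsics"])@[uv[0],uv[1],1]
    return T[:3,3],d
def onz(c,uv,z):
    o,d=ray(c,uv); return o+d*(z-o[2])/d[2]
def two(c1,a,c2,b):
    o,d=ray(c1,a);p,e=ray(c2,b); s=np.linalg.lstsq(np.c_[d,-e],p-o,rcond=None)[0]
    return (o+d*s[0]+p+e*s[1])/2, np.linalg.norm(o+d*s[0]-p-e*s[1])
def proj(c,P):
    q=c["world_to_cam"][:3,:3]@P+c["world_to_cam"][:3,3]; q=c["intrinsics"]@q; return q[:2]/q[2]
def wrist():
    R=np.array(manip.get_ee_rot());p=np.array(manip.get_tcp_pos())
    c=cams.read_camera("wrist"); T=np.eye(4);T[:3,:3]=R;T[:3,3]=p
    c["world_to_cam"]=np.linalg.inv(T@c["tool_from_camera"]); return c
def down(yaw):  # tool y axis at world angle yaw, z down
    y=np.array([np.cos(yaw),np.sin(yaw),0]);z=np.array([0,0,-1.]);return np.c_[np.cross(y,z),y,z]
E
python3 - <<'E'
from h import *
d=pickle.load(open("d0.pkl","rb"));t=d["top"];s=d["scene"];k=.7
for n,uv,z in[("pail",(440,278),75),("sleeve",(423,320),66),("jar",(507,231),88),("brown",(510,293),75),("tape",(387,367),19),("clock",(320,378),16),("glass",(212,300),70)]:
    print(n,onz(t,np.array(uv)*k,z).round())
for uv in[(292,238),(340,234),(355,302),(307,313)]: print("base",onz(t,np.array(uv)*k,12).round())
for uv in[(284,354),(333,338),(379,372),(332,391)]: print("base s",onz(s,np.array(uv)*k,12).round())
a=cv2.resize(t["frame"][145:235,195:345],None,fx=5.3,fy=5.3,interpolation=3)
b=cv2.resize(s["frame"][165:285,190:350],None,fx=5,fy=5,interpolation=3)
cv2.imwrite("pics/tc.png",a[...,::-1]);cv2.imwrite("pics/sc.png",b[...,::-1])
R=np.array(manip.get_ee_rot());print(R.round(2),manip.get_gripper_width()); w=wrist()
print(w["tool_from_camera"].round(2),w["intrinsics"])
E
```

```text
pail [608. -98.  75.]
sleeve [516. -59.  66.]
jar [ 708. -248.   88.]
brown [ 572. -252.   75.]
tape [413.  23.  19.]
clock [392. 175.  16.]
glass [569. 404.  70.]
base [715. 237.  12.]
base [722. 126.  12.]
base [563.  94.  12.]
base [540. 204.  12.]
base s [699. 240.  12.]
base s [709. 130.  12.]
base s [552.  99.  12.]
base s [537. 203.  12.]
[[ 0.97  0.24 -0.  ]
 [ 0.24 -0.97  0.  ]
 [ 0.   -0.   -1.  ]] 85.50487289557904
[[  -0.     -0.96   -0.29   72.74]
 [   1.     -0.      0.      1.17]
 [  -0.     -0.29    0.96 -143.38]
 [   0.      0.      0.      1.  ]] [[366.25617816   0.         281.08679776]
 [  0.         366.25617816 204.71937107]
 [  0.           0.           1.        ]]
```

View pics/sc.png

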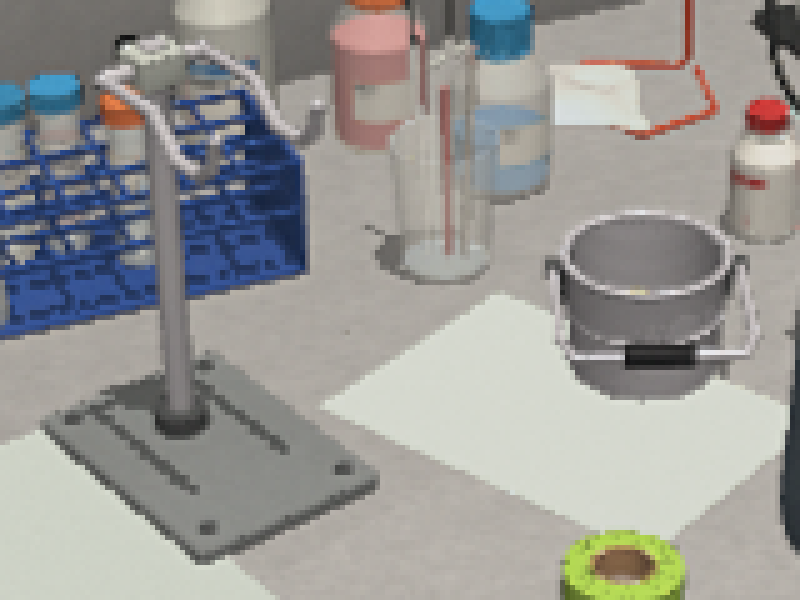

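The crop shows the flat bail with its black sleeve at crop (660,357), the prong end tops at about (213,140) and (318,105), and the post foot at (180,415). Next I'll take close wrist looks at the bail and the hook.

```bash
python3 - <<'E'
from h import *
d=pickle.load(open("d0.pkl","rb"));s=d["scene"]
f=lambda u,v:(190+u/5,165+v/5)
a,b=onz(s,f(213,140),250),onz(s,f(318,105),250);print("tips",a.round(),b.round(),"post",onz(s,f(180,418),12).round())
m=(a+b)/2;hx=np.array([np.cos(.2),np.sin(.2),0]);seat=m+26*hx;print("seat",seat.round())
manip.move_pose([500,-60,250],down(-.4+0)); c=wrist();pickle.dump(c,open("w1.pkl","wb"));cv2.imwrite("pics/w1.png",c["frame"][...,::-1])
p=seat-90*hx;p[2]=340
for y in(.2,.2+np.pi):
    q=manip.solve_ik(p,down(y));print(y,None if q is None else np.round(q,2))
manip.move_pose(p,down(.2)); c=wrist();pickle.dump(c,open("w2.pkl","wb"));cv2.imwrite("pics/w2.png",c["frame"][...,::-1])
print(np.round(manip.get_joint_pos(),2),manip.get_time())
E
```

```text
tips [536. 187. 250.] [546. 126. 250.] post [658. 173.  12.]
seat [567. 162. 250.]
0.2 [0.16 0.04 0.31 1.84 0.   1.53]
3.3415926535897933 [ 0.16  0.04  0.31  1.84  0.   -1.61]
[ 0.16  0.04  0.31  1.84 -0.    1.53] 3.25
```

View pics/w1.png

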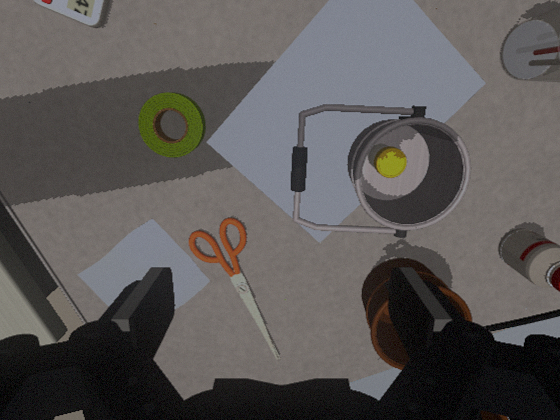

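View pics/w2.png

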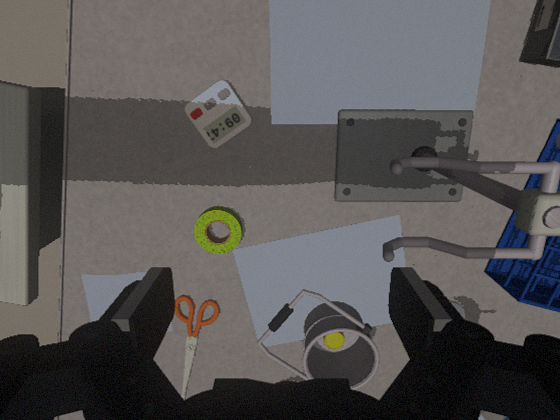

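w1 shows the sleeve centre at (299,169), crossbar ends at (302,112) and (297,219), ears at (419,112) and (401,234), and the rim centre at about (412,173). w2 shows the prong ends at (396,167) and (388,252), the base corners at (338,110), (473,110), (470,200), (336,201), and prong rears at about (530,168) and (527,254).

```bash
python3 - <<'E'
from h import *
c=pickle.load(open("w1.pkl","rb"))
S=onz(c,(299,169),66);A=onz(c,(302,112),66);B=onz(c,(297,219),66);E1=onz(c,(419,112),66);E2=onz(c,(401,234),66);P=onz(c,(412,173),75)
print("sleeve",S,"barmid",(A+B)/2,np.linalg.norm(A-B),"hinge",(E1+E2)/2,"rim",P)
v=A-B;print("bar yaw of pail x",np.arctan2(v[1],v[0])-np.pi/2)
h=((E1+E2)/2+P)/2;v=h-S;print("yaw",np.arctan2(v[1],v[0]),np.linalg.norm(v[:2]))
m=(c["frame"].max(2)<45).astype(np.uint8);m[:130]=0;m[200:]=0;m[:,:280]=0;m[:,320:]=0
ys,xs=np.nonzero(m);print("blob",xs.mean(),ys.mean(),xs.min(),xs.max(),ys.min(),ys.max())
c=pickle.load(open("w2.pkl","rb"))
T1,T2=onz(c,(396,167),248),onz(c,(388,252),248);print("tips",T1,T2,np.linalg.norm(T1-T2))
q=[onz(c,x,12) for x in[(338,110),(473,110),(470,200),(336,201)]]
print(np.round(q,1))
f,b=(q[0]+q[3])/2,(q[1]+q[2])/2;w=b-f;print("hyaw base",np.arctan2(w[1],w[0]),np.linalg.norm(w),"prongs perp",np.arctan2(*(T1-T2)[[1,0]])-np.pi/2)
cw=cv2.resize(c["frame"][130:280,360:560],None,fx=4,fy=4,interpolation=3);cv2.imwrite("pics/w2c.png",cw[...,::-1])
E
```

```text
sleeve [518.42240856 -60.52766567  66.        ] barmid [519.17776572 -59.62384855  66.        ] 98.0634250016058 hinge [ 608.71682735 -106.01252665   66.        ] rim [ 609.29722454 -101.22636903   75.        ]
bar yaw of pail x -0.4343871629638061
yaw -0.4440254372459346 100.31188661588284
blob 298.5597826086956 167.1820652173913 291 306 147 191
tips [546.30187538 183.7945729  248.        ] [557.90090326 124.9997661  248.        ] 59.928013106878446
[[537.4 209.1  12. ]
 [702.2 242.   12. ]
 [738.3 130.4  12. ]
 [563.1  93.9  12. ]]
hyaw base 0.20128123563624192 173.53189136364813 prongs perp 0.19477862236791177
```

View pics/w2c.png

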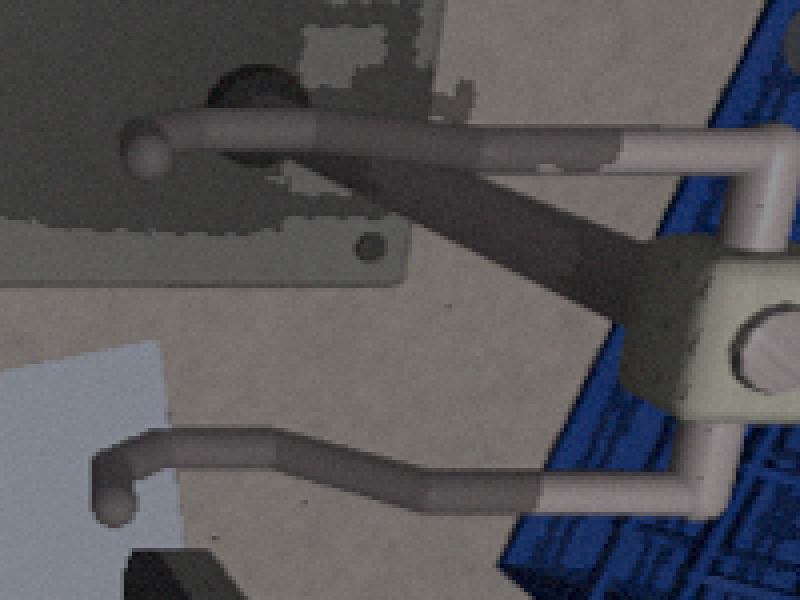

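The crop gives the prong-end centres at w2 pixels (397,168.7) and (389,255.7). I'll grasp the sleeve now and swing the bail up.

```bash
python3 - <<'E'
from h import *
c=pickle.load(open("w2.pkl","rb"));s=pickle.load(open("d0.pkl","rb"))["scene"]
T=[onz(c,x,246) for x in[(397,168.7),(389,255.7)]];print("tips",np.round(T,1))
f=lambda u,v:(190+u/5,165+v/5)
print("tri",two(c,(397,168.7),s,f(213,142)),two(c,(389,255.7),s,f(318,107)))
yaw=-.44;R=down(yaw);ax=np.array([np.cos(yaw),np.sin(yaw),0]);S=np.array([518.6,-60.2,66])
H=S+100*ax
manip.move_pose([S[0],S[1],160],R); grip(36)
print("stop",manip.servo_line([S[0],S[1],46.5],100,stop_force=8))
print("w",grip(5),manip.get_gripper_width(),manip.get_grip_force(),np.round(manip.get_wrist_force(),1),np.round(manip.get_tcp_pos(),1),manip.get_time())
p0=np.array(manip.get_tcp_pos());d=p0-S
for th in np.linspace(np.pi/2,0,11)[1:]:
    p=H+d+100*(-np.sin(th)*ax+np.cos(th)*np.array([0,0,1]))
    manip.servo_line(p,90)
    print(round(th,2),np.round(manip.get_wrist_force(),1))
c=wrist();pickle.dump(c,open("w3.pkl","wb"));cv2.imwrite("pics/w3.png",c["frame"][...,::-1])
s=cams.read_camera("scene");cv2.imwrite("pics/s3.png",cv2.resize(s["frame"][180:270,240:360],None,fx=6,fy=6,interpolation=3)[...,::-1])
print(manip.get_gripper_width(),np.round(manip.get_tcp_pos(),1),manip.get_time())
E
```

```text
tips [[548.  182.6 246. ]
 [560.2 121.7 246. ]]
tri (array([549.57455417, 182.01700765, 241.4618448 ]), np.float64(0.0525795169612113)) (array([562.5286297 , 119.29102539, 240.15170689]), np.float64(0.18481079255821847))
stop False
w False 11.981805540809637 58.48521888256073 [-1.9  0.6  4.1] [518.7 -60.2  47.3] 6.475
1.41 [-1.   0.9 -0.9]
1.26 [-1.5  1.1  0.6]
1.1 [-2.9  1.1  1.7]
0.94 [-3.1  1.   2.8]
0.79 [-4.4  0.6  3.4]
0.63 [-3.8  1.2  4.2]
0.47 [-4.   0.8  4.9]
0.31 [-2.2 -1.3  5.8]
0.16 [-1.3 -1.6  5.9]
0.0 [-0.5 -2.8  5.1]
11.900803621258063 [ 608.8 -102.8  147.3] 9.8333
```

View pics/w3.png

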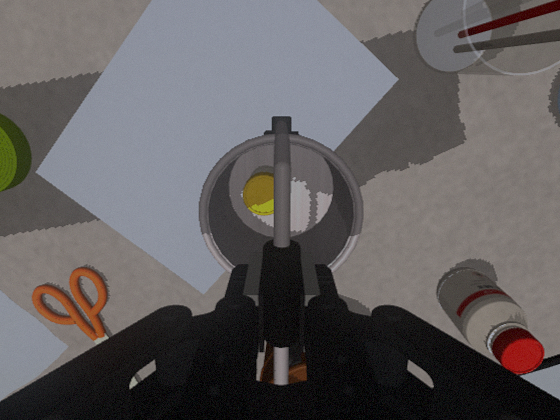

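w3 shows the bail upright over the pail with the sleeve in the fingers and the pot still standing at (265,193). Lifting and carrying it next.

```bash
python3 - <<'E'
from h import *
p=np.array(manip.get_tcp_pos());R0=np.array(manip.get_ee_rot())
f0=np.array(manip.get_wrist_force())
manip.servo_line([p[0],p[1],253],90)
print(np.round(np.array(manip.get_wrist_force())-f0,1))
yaw=.197;hx=np.array([np.cos(yaw),np.sin(yaw),0]);seat=np.array([580,157,253.])
manip.servo_line(seat-110*hx,110,frame=down(yaw))
manip.sleep(.5)
manip.servo_line(seat-12*hx,70)
manip.sleep(.7)
c=wrist();pickle.dump(c,open("w4.pkl","wb"));cv2.imwrite("pics/w4.png",c["frame"][...,::-1])
s=cams.read_camera("scene");pickle.dump(s,open("s4.pkl","wb"));cv2.imwrite("pics/s4.png",cv2.resize(s["frame"][155:275,190:350],None,fx=5,fy=5,interpolation=3)[...,::-1])
print(np.round(manip.get_wrist_force(),1),manip.get_gripper_width(),np.round(manip.get_tcp_pos(),1),manip.get_time())
E
```

```text
[  1.9   1.7 -10.5]
[-0.3  0.5 -6.5] 11.893331508798758 [568.2 154.7 253. ] 16.6583
```

View pics/w4.png

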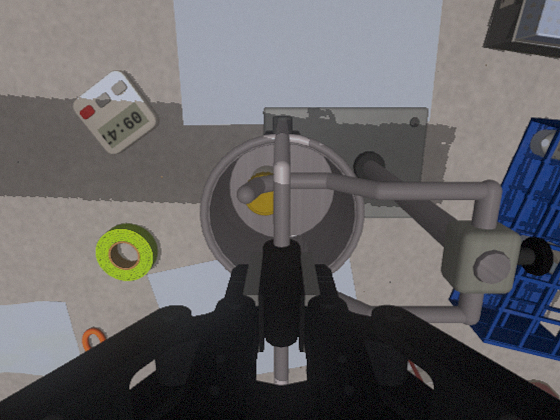

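View pics/s4.png

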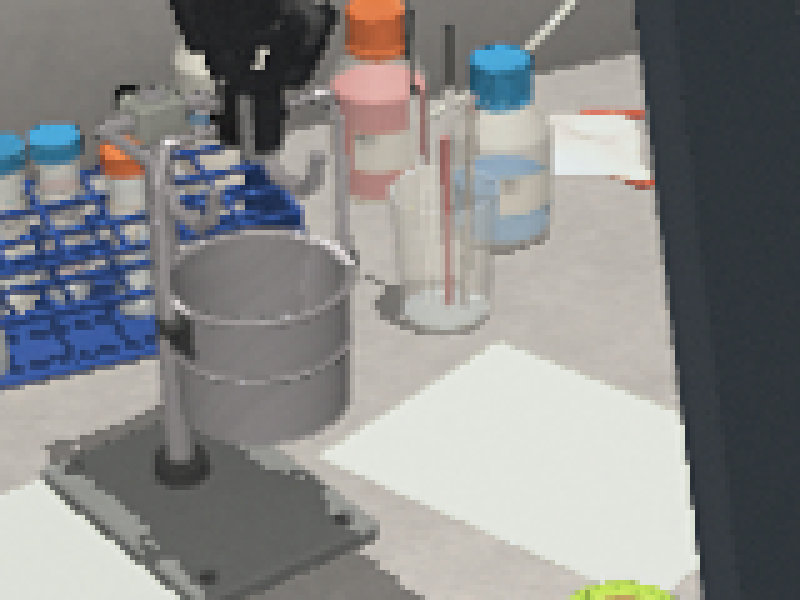

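w4 shows the bail between the prongs, with the left prong tip at (250,193), its rear end at (487,190), and the bar at column 281. s4 shows the pail hanging upright under the prongs.

```bash
python3 - <<'E'
from h import *
c=pickle.load(open("w4.pkl","rb"));yaw=.197;Q=np.array([[np.cos(yaw),np.sin(yaw)],[-np.sin(yaw),np.cos(yaw)]])
t=np.array([568.2,154.7])
for n,uv,z in[("tip",(250,193),246),("tip247low",(250,193),240),("rear",(487,188),247),("rearR",(470,315),247),("bar at prong",(282,175),272),("ear",(283,120),180)]:
    P=onz(c,uv,z);print(n,P.round(1),(Q@(P[:2]-t)).round(1))
E
```

```text
tip [548.8 183.3 246. ] [-13.4  31.9]
tip247low [548.6 181.7 240. ] [-13.9  30.3]
rear [646.2 205.1 247. ] [86.3 34.2]
rearR [660.  145.4 247. ] [ 88.2 -27.1]
bar at prong [559.5 199.  272. ] [ 0.1 45.2]
ear [557.8 211.6 180. ] [ 1.  57.8]
```

The left tip is within 1 mm of where it should be. I'll apply a small yaw and lateral trim, lower the bar, release and retreat.

```bash
python3 - <<'E'
from h import *
yaw=.21;hx=np.array([np.cos(yaw),np.sin(yaw),0]);hy=np.array([-hx[1],hx[0],0])
p=np.array(manip.get_tcp_pos())+12.5*hx+1.5*hy
manip.servo_line(p,50,frame=down(yaw));manip.sleep(.4)
p[2]=222;manip.servo_line(p,50)
p[2]=203;print("stop",manip.servo_line(p,20,stop_force=7),np.round(manip.get_wrist_force(),1),np.round(manip.get_tcp_pos(),1))
manip.sleep(.3);print(np.round(manip.get_wrist_force(),1))
s=cams.read_camera("scene");cv2.imwrite("pics/s5.png",cv2.resize(s["frame"][155:275,190:350],None,fx=5,fy=5,interpolation=3)[...,::-1])
print(manip.get_time())
E
```

```text
stop True [1.2 0.4 5.5] [580.4 158.8 207.7]
[0.4 0.1 6.9]
19.2833
```

View pics/s5.png

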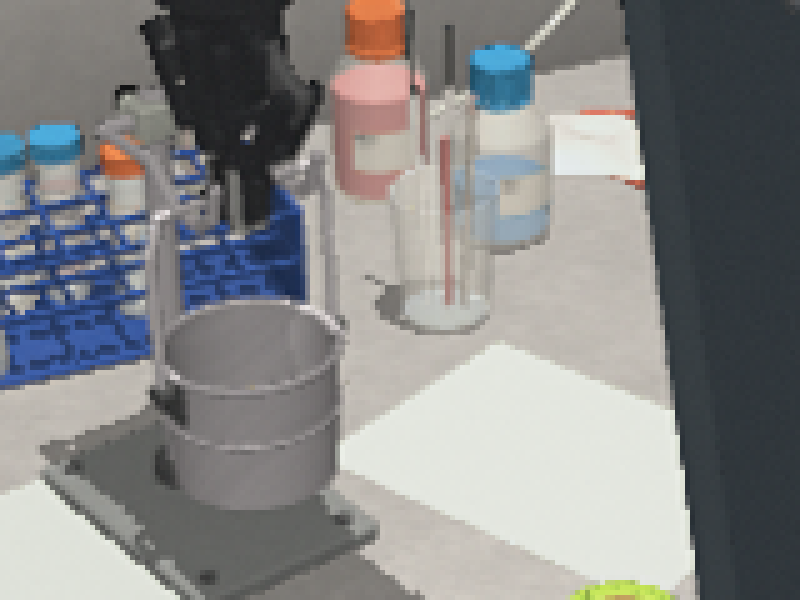

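s5 shows the bar down at prong level, the pail upright, and its weight off the gripper. The TCP height (207.7) matches the seats. Releasing.

```bash
python3 - <<'E'
from h import *
grip(34);manip.sleep(.5)
p=np.array(manip.get_tcp_pos());print(np.round(manip.get_wrist_force(),1))
p[2]=330;manip.servo_line(p,70)
yaw=.21;p=p-[90*np.cos(yaw),90*np.sin(yaw),0]+[0,0,20];manip.servo_line(p,120);manip.sleep(1.5)
a=wrist();s=cams.read_camera("scene");manip.sleep(.4);s2=cams.read_camera("scene")
A=a["frame"][60:420,160:560];B=cv2.resize(s["frame"][165:275,200:340],(458,360),interpolation=3)
cv2.imwrite("pics/f6.png",cv2.resize(np.hstack([B,A]),(800,336))[...,::-1])
print(np.abs(s["frame"][165:275,200:340].astype(int)-s2["frame"][165:275,200:340]).max(2).__gt__(40).sum(),np.round(manip.get_wrist_force(),1),manip.get_time())
E
```

```text
[-0.5  0.2 -0.7]
0 [-0.3  0.   1.1] 25.0417
```

View pics/f6.png

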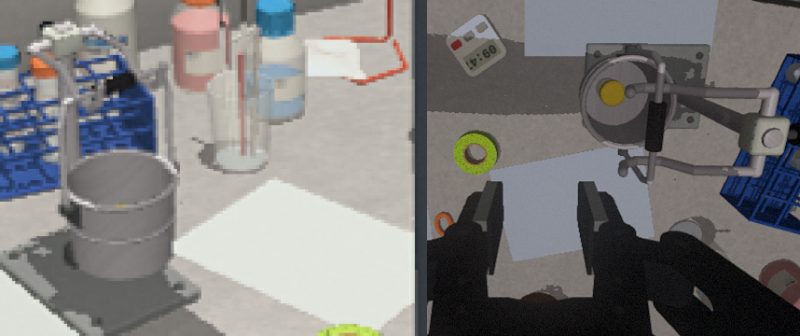

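The picture shows the crossbar across both prongs, with the sleeve between them at (656,127). The pail hangs still and upright with the yellow-capped pot inside, and the gripper is clear.

```bash
python3 -c "
from workcell import manip
print(manip.hand_in())"
```

```text
the job is handed in; nothing more can be done
None
```

The pail hangs still and upright by its bail in both prong seats, with the pot inside and the gripper clear; I handed the job in at about 25 s.

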